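Close up the receiver after repair

ROBOT

A 6-joint arm with a two-finger parallel gripper is mounted at the origin on the work surface. World frame = base frame: x ahead of the robot, y to its left, z up, the work surface at z = 0. Lengths are in m, angles in degrees, forces in N, time in s.
With the tool pointing down it reaches from about 0.375 to 0.9 m from the base axis. Payload 3.1 kg.
Tool frame: the origin (TCP) lies midway between the tips of the shut fingers; the grasp point (between the pads) lies 19 mm behind it; x points along the fingers, y is the direction in which the jaws open and shut, and the axes are right-handed (so a half turn about x gives the same grasp; the last joint's range is limited). The gripper opens to 87 mm and grips with 3 to 60 N. Pads are 19 mm wide; open, the fingers measure 117 mm over their backs; the gripper's body (75 mm by 190 mm) begins 51 mm behind the grasp point.
Start: joints at [62.08, 30.224, 82.088, -0, 67.689, -10.227], TCP at [0.19, 0.595, 0.223] pointing down, gripper open.
Joint ranges: [-176.69, 176.69], [-43.24, 126.21], [12.49, 139.97], [-82, 262], [0, 151.66], [-163.58, 163.58]. Speed limits (degrees/s): [159.86, 159.86, 180, 180, 180, 180].

INTERFACE

Orientations are given as a 3x3 rotation matrix whose columns are the frame's x, y, z axes.
In Python, from rig import bot gives the robot as it stands.
- The arm moves only by the tool play_rows, never from a script. Its argument "motion" is a list of rows, each a list of 3 entries, a list of its own where there are three numbers: the shift along the tool's x, y, z in mm, then the turn, a rotation vector about the tool's x, y, z in degrees, then the opening, from 0 (shut) to 1 (fully open). A call has 1 to 8 rows; each row is the pose to reach, as a shift and turn from the pose commanded when the call began, along the tool's axes at that moment; what a row does not reach only later rows make up. A row lasts 1/10 s, in which the tool goes at most 50 mm and 8.59 degrees, less where a joint would pass 70% of its speed; a pose out of reach is approached as far as the arm can. A call with a gripper value outside its range is refused whole. The fingers move at their own pace and stop on an object; the grip force is fixed at half the most. Time passes only in rows, so rows that repeat a pose let the fingers close. It gives the time, the measured TCP pose, the force and the opening at its end, in the units of the state.
- bot.read_state(): the state, without advancing time (a new reading comes with each control period).
- bot.capture(name): name is "scene" or "top" or "wrist"; returns a dict with "img" (384x512x3 uint8, blue, green, red), "mtx" (3x3 intrinsics, pixels), "rvec" (rotation vector, rad) and "tvec" (3), from world to camera coordinates, as OpenCV has them. Camera axes: x right, y down, z forward; pixel columns grow to the right and rows downward; lengths in m; the calibration is good to about 2 mm. A picture is of the moment at which its call begins. There is no depth.
- bot.hand_in(): hands the job in, once; it reports no verdict.
The state is a dict: "time_s": time; "joint_positions": joint angles; "qvel": joint speeds; "tau": joint torques, N m; "position": TCP position; "tcp_rot": TCP orientation; "force": force on the tool from outside, world axes, zero at the start; "moment": the same for the moment, N m; "opening": opening from 0.0 (shut) to 1.0 (fully open).
Only numpy, scipy, OpenCV 4.12 (cv2) and the standard library are available. Lean on these libraries where they do the work, as an engineer would, in place of code of your own. Each camera call takes 0.05 s, during which the arm holds its last target.

TASK

Close up the repaired radio receiver with light fingertip pushes: first push its tuner drawer fully home, then swing the hinged grey cover down until it is fully shut, then push the red latch all the way across the cover's edge. Pick nothing up, and leave the tools and parts that lie around where they are.

Things in the scene. Friction and masses are not known exactly. Their poses are not given: they have to be found in the camera images.
- receiver: the radio receiver, a dark metal case 200 mm deep (x) by 200 mm wide (y) and 100 mm high, fixed to the bench. Origin: centre of its underside, at bench level. Its x axis points from its front to its back, y to its left (seen from its front), z up. The aluminium front deck, level at 100 mm, covers the front 60 mm of its top; the open compartment behind is closed by the cover.
- tuner (a joint): how far the tuner drawer stands out of the receiver's front, in m: 0 = fully home, 0.075 = fully out. It slides along the receiver's x axis (home is towards +x) and drags with about 2.5 N.
- tuner_front (a point): centre of the tuner drawer's flat black front face, which is 130 mm wide and 64 mm high (9 to 73 mm above the bench) and looks to the receiver's -x; the front block is 25 mm thick, with a solid metal can behind it, and stands 25 mm proud of the case when home.
- cover (a joint): opening angle of the grey sheet cover, in rad: 0 = lying shut on the case, 1.5 = nearly upright, its stop. It stays where it is left (stiff hinge, under 4 N at its free edge).
- cover_hinge (a point): middle of the cover's hinge line, which runs along the receiver's x axis on its left (+y) wall, 100 mm above the bench. The hinge axis is the plate's under face; the plate is 3 mm thick, 140 mm along the hinge (70 mm either side of this point), and reaches 193 mm from the hinge, to the receiver's -y side when shut. The free edge rises as it opens.
- cover_edge (a point): middle of the cover's free edge, on its outer (upper) face, 193 mm from the hinge line.
- latch (a joint): travel of the red latch, in m: 0 = free, 0.022 = fully across the shut cover's front edge. It slides on the front deck along the receiver's +x, drags with about 1.5 N, and stays where it is left.
- latch_back (a point): centre of the back face (looking to the receiver's -x) of the red latch block, which is 22 mm long (x), 30 mm wide (y) and 18 mm high; this point is 9 mm above the front deck. A steel tongue 3 mm thick reaches 21 mm out of its other side.
- screwdriver: red-handled screwdriver, 180 mm long, loose bystander; origin at its underside
- nutdriver: green-handled nut driver, 170 mm long, loose bystander; origin at its underside
- tweezers: steel tweezers, 120 mm long, 6 mm high, loose bystander; origin at its underside
- coil_rod: black ferrite rod with two copper coils, 124 mm long, 18 mm high, loose bystander; origin at its underside
- jar: amber glass jar with grey lid, 48 mm across, 60 mm tall, loose bystander; origin at its underside
- loose_knob: loose black control knob, 48 mm across, 26 mm tall, loose bystander; origin at its underside
- dish: small steel dish, 90 mm across, 30 mm tall, loose bystander; origin at its underside

How it is judged:
By the outcome, as a careful person would: the job done as asked, in the order asked, and still so for the second after the job is handed in, with the robot touching nothing.
It also fails if it takes over 58 s, if anything falls off the work surface, if the arm or the gripper's body presses on something with over 40 N, if the wrist force passes 120 N, or if a joint passes its speed limit or range.

## Working session

There is one attempt and no reset: what is moved stays moved. The work goes in short steps, Python scripts to look and compute and a tool call to move; the robot and the scene stay as the last step left them, time stands still between calls to the robot, and variables do not carry over. Pictures are saved under pics/ and viewed, and the job is handed in when it is done.

Besides the shell and the picture viewer there is one more tool, called after "Emit:" in YAML: its name, and indented under it one key for each argument. play_rows: Moves the arm, as the interface text tells. Its arguments: {"type":"object","properties":{"motion":{"type":"array"}},"required":["motion"]}

```bash
mkdir -p pics
python3 - <<'E'
from rig import bot
import cv2
print(bot.read_state())
for n in ["scene","top","wrist"]:
    c=bot.capture(n); cv2.imwrite(f"pics/{n}0.png",cv2.resize(c["img"],(800,600),interpolation=cv2.INTER_CUBIC))
    print(n,c["mtx"].tolist(),c["rvec"],c["tvec"])
    import pickle; pickle.dump(c,open(f"{n}0.pkl","wb"))
E
```

```text
{'time_s': 0.0, 'joint_positions': array([ 6.20786840e+01,  3.02809881e+01,  8.21587300e+01,  8.60663679e-04,
        6.76879012e+01, -1.02280123e+01]), 'qvel': array([ 0.03267047, -0.15699772,  0.01685856, -0.00030586,  0.00586965,
        0.01224845]), 'tau': array([-5.08240137e-04, -4.40038919e+01, -1.76590616e+01,  6.30507711e-02,
        5.83431136e-02, -1.88782205e-04]), 'position': array([0.18956943, 0.59477006, 0.22153694]), 'tcp_rot': array([[-1.05526661e-03,  3.03926010e-01,  9.52695054e-01],
       [-1.96158252e-03,  9.52693123e-01, -3.03927567e-01],
       [-9.99997519e-01, -2.18951457e-03, -4.09169289e-04]]), 'force': array([-0.49856448, -0.48103638, -0.39122182]), 'moment': array([0.01111468, 0.01697312, 0.00681564]), 'opening': 0.9990810805048753}
scene [[387.4668585852103, 0.0, 250.7272637005275], [0.0, 387.4668585852103, 193.1298353386194], [0.0, 0.0, 1.0]] [ 1.36136667  2.44677979 -0.66636036] [ 0.28561437 -0.36394185  1.44029724]
top [[369.5581199621434, 0.0, 260.2008529725664], [0.0, 369.5581199621434, 190.1795436415895], [0.0, 0.0, 1.0]] [ 2.20169041 -2.17875311  0.13359472] [-0.03173563  0.56796323  1.02036558]
wrist [[345.23806963145336, 0.0, 256.43607923830103], [0.0, 345.23806963145336, 193.39021284151514], [0.0, 0.0, 1.0]] [-2.33302158 -1.70454203 -0.25313454] [-0.62551038 -0.03569777  0.39273487]
```

View pics/scene0.png

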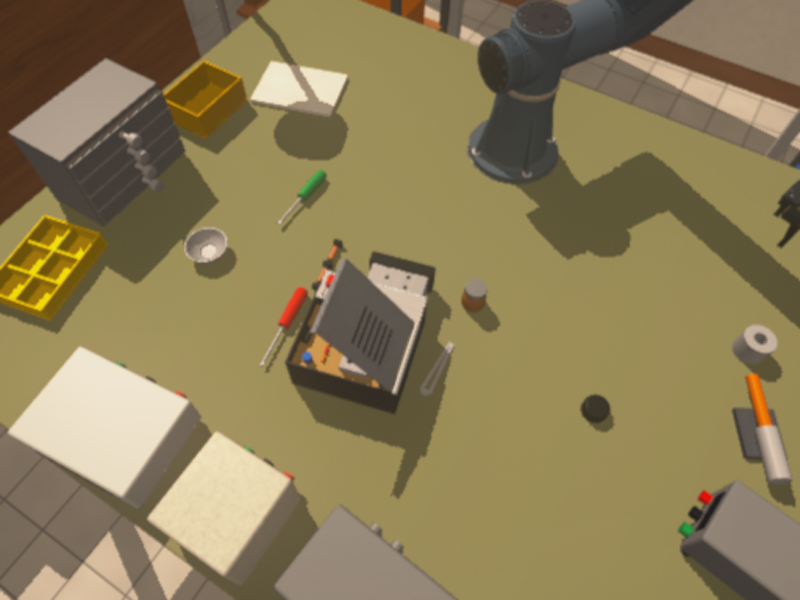

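View pics/top0.png

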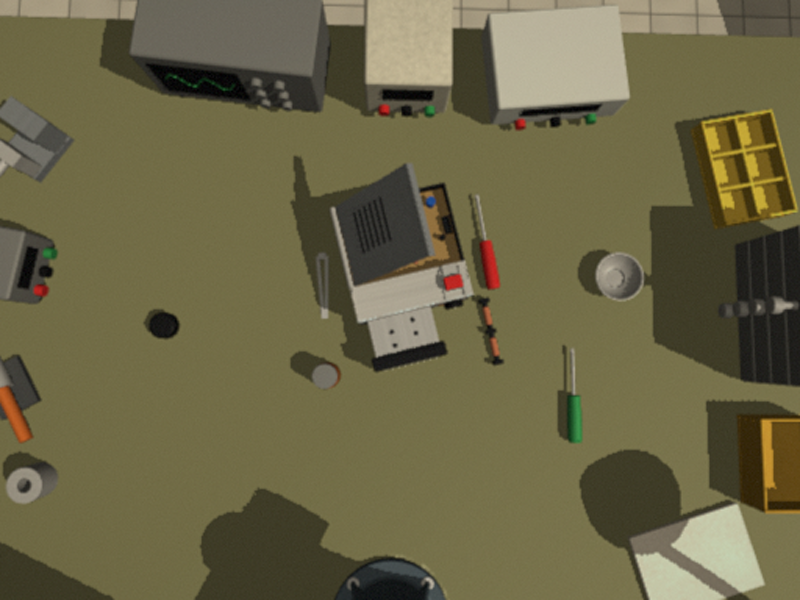

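View pics/wrist0.png

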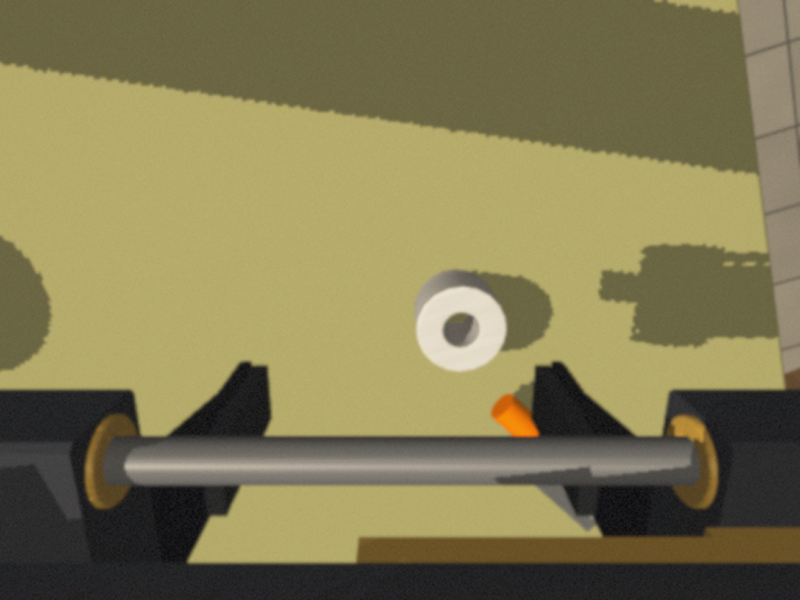

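Top view: the receiver is ahead of the robot with its front toward it. The drawer front is at about (410,357), the latch at (453,283), and the cover is hinged on the left and partly open. Next I'll enlarge the crops.

Run:
```python
import cv2,pickle
for n,(u0,v0,w,h) in {"top":(200,95,128,150),"scene":(150,145,160,130)}.items():
    im=pickle.load(open(f"{n}0.pkl","rb"))["img"][v0:v0+h,u0:u0+w]
    s=4
    im=cv2.resize(im,None,fx=s,fy=s,interpolation=cv2.INTER_CUBIC)
    for k in range(0,w,20): cv2.putText(im,str(u0+k),(k*s,10),0,.35,(255,255,255)); cv2.line(im,(k*s,12),(k*s,20),(0,255,255))
    for k in range(0,h,20): cv2.putText(im,str(v0+k),(0,k*s+4),0,.35,(255,255,255)); cv2.line(im,(24,k*s),(32,k*s),(0,255,255))
    cv2.imwrite(f"pics/{n}0c.png",im)
```

```text
(no output)
```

View pics/top0c.png

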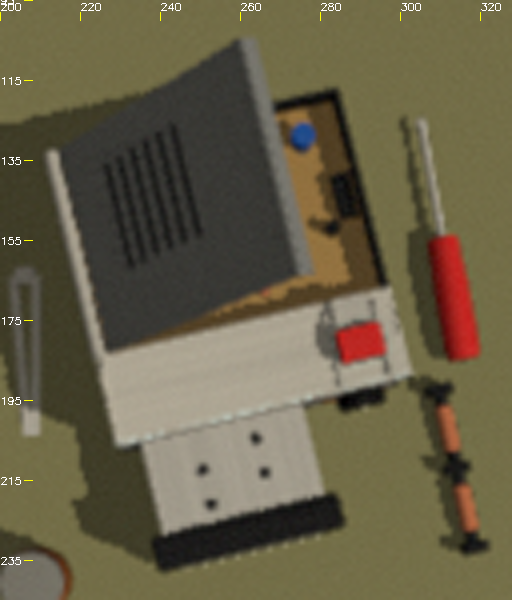

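View pics/scene0c.png

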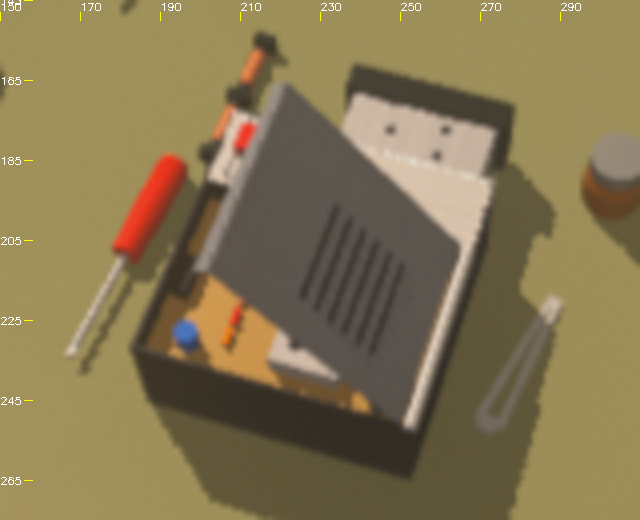

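```bash
cat > fit.py <<'E'
import numpy as np,cv2,pickle
from scipy.optimize import least_squares
def proj(c,P): return cv2.projectPoints(np.float64(P).reshape(-1,1,3),c["rvec"],c["tvec"],c["mtx"],None)[0].reshape(-1,2)
def toW(p,L):
    L=np.atleast_2d(L); c,s=np.cos(p[2]),np.sin(p[2])
    return np.c_[p[0]+c*L[:,0]-s*L[:,1],p[1]+s*L[:,0]+c*L[:,1],L[:,2]]
def cov(x,th,r=.193,t=.003): # local
    return [x,.1-r*np.cos(th)+t*np.sin(th),.1+r*np.sin(th)+t*np.cos(th)]
E
python3 - <<'E'
from fit import *
T=pickle.load(open("top0.pkl","rb"));S=pickle.load(open("scene0.pkl","rb"))
def model(p):
    th,d=p[3],p[4]
    top=[[-.1,.1,.1],[-.1,-.1,.1],[-.04,-.1,.1],[.1,-.1,.1],[.1,.1,.1],cov(-.04,th),cov(.1,th),[-.1-d,.065,.073],[-.1-d,-.065,.073]]
    top[7][0]-=.025;top[8][0]-=.025
    sc=[[.1,-.1,.1],[.1,.1,.1],[-.1,.1,.1],cov(-.04,th),cov(.1,th),[-.125-d,.065,.073],[-.125-d,-.065,.073]]
    return top,sc
tp=np.array([[118,445],[411,374],[389,286],[338,90],[48,150],[295,277],[242,40],[165,570],[344,522]])/4+[200,95]
sp=np.array([[134,347],[412,430],[493,180],[290,88],[212,270],[515,105],[353,65]])/4+[150,145]
def res(p):
    a,b=model(p)
    return np.r_[(proj(T,toW(p,a))-tp).ravel(),(proj(S,toW(p,b))-sp).ravel()]
r=least_squares(res,[.6,0,.2,1,.05],loss="soft_l1")
print(r.x,np.degrees(r.x[2:4]));print(res(r.x).reshape(-1,2).round(1))
np.save("p.npy",r.x)
# latch: red block top seen in top view centre
def ray(c,uv,z):
    R=cv2.Rodrigues(c["rvec"])[0];d=R.T@np.linalg.inv(c["mtx"])@[*uv,1];o=-R.T@c["tvec"].ravel();return o+d*(z-o[2])/d[2]
for q in [(337,336),(381,322),(386,352),(342,365)]:
    w=ray(T,np.array(q)/4+[200,95],.118);p=r.x;c,s=np.cos(p[2]),np.sin(p[2]);d=w[:2]-p[:2];print("latch local",c*d[0]+s*d[1],-s*d[0]+c*d[1])
for n,uv in dict(drv=(455,350),coil1=(438,392),coil2=(470,545),jar=(35,570),tw=(30,435),tw2=(25,275),knob=(360,395)).items(): print(n,ray(T,np.array(uv)/4+[200,95],.01))
for c in (T,S):print(-cv2.Rodrigues(c["rvec"])[0].T@c["tvec"].ravel())
E
```

```text
[ 0.63872673 -0.00952882  0.22003922  0.81727845  0.06208035] [12.60731857 46.82660616]
[[-3.8 -0.4]
 [-2.6  1.6]
 [-2.   1.6]
 [-0.6  0. ]
 [-1.4 -0.2]
 [-0.7  0.7]
 [-0.5  0.7]
 [ 4.6 -2. ]
 [ 7.1 -0.2]
 [-1.3 -1.7]
 [-0.7  0.5]
 [ 1.7  1.1]
 [-0.2 -0.3]
 [-2.3  0.6]
 [-6.8 -1.9]
 [-6.2 -3.4]]
latch local -0.0642277461465029 -0.06302566742369478
latch local -0.06117832336083047 -0.09304839586802092
latch local -0.08098540155968667 -0.09196277263163727
latch local -0.08335801021297826 -0.06213408755101396
drv [ 0.59388574 -0.18114622  0.01      ]
coil1 [ 0.56324587 -0.16869446  0.01      ]
coil2 [ 0.45370299 -0.19135993  0.01      ]
jar [0.43353409 0.11816025 0.01      ]
tw [0.52905806 0.12376498 0.01      ]
tw2 [0.64429581 0.12986198 0.01      ]
knob [ 0.56041895 -0.1122532   0.01      ]
[0.47393929 0.0069323  1.06774004]
[1.04464253 0.30243089 1.05154311]
```

Run:
```python
from fit import *
T=pickle.load(open("top0.pkl","rb"));S=pickle.load(open("scene0.pkl","rb"))
def model(p):
    th,d,o=p[3:6]
    top=[[-.1,.1,.1],[-.1,-.1,.1],[-.04,-.1,.1],[.1,-.1,.1],[.1,.1,.1],cov(-.04,th),cov(.1,th),[-.125-d,.065+o,.073],[-.125-d,-.065+o,.073]]
    sc=[[.1,-.1,.1],[.1,.1,.1],[-.1,.1,.1],cov(-.04,th),cov(.1,th),[-.125-d,.065+o,.073],[-.125-d,-.065+o,.073]]
    return top,sc
tp=np.array([[118,445],[411,374],[389,286],[338,90],[48,150],[295,277],[242,40],[165,570],[344,522]])/4+[200,95]
sp=np.array([[134,347],[412,430],[493,180],[290,88],[212,270],[515,105],[353,65]])/4+[150,145]
def res(p):
    a,b=model(p)
    return np.r_[(proj(T,toW(p,a))-tp).ravel(),(proj(S,toW(p,b))-sp).ravel()]
r=least_squares(res,[.6,0,.2,1,.05,0],loss="soft_l1")
p=r.x
print(r.x,np.degrees(r.x[2:4]));print(res(r.x).reshape(-1,2).round(1))
np.save("p.npy",r.x)
def ray(c,uv,z):
    R=cv2.Rodrigues(c["rvec"])[0];d=R.T@np.linalg.inv(c["mtx"])@[*uv,1];o=-R.T@c["tvec"].ravel();return o+d*(z-o[2])/d[2]
for q in [(337,336),(381,322),(386,352),(342,365)]:
    w=ray(T,np.array(q)/4+[200,95],.118);c,s=np.cos(p[2]),np.sin(p[2]);d=w[:2]-p[:2];print("latch local",c*d[0]+s*d[1],-s*d[0]+c*d[1])
print("tuner_front",toW(p,[-.125-p[4],p[5],.041]),"edge",toW(p,cov(.03,p[3])))
im=T["img"].copy()
a,b=model(p)
for c,pts,n,cr in ((T,a,"top",(200,95,128,150)),(S,b,"scene",(150,145,160,130))):
    im=cv2.resize(c["img"],None,fx=4,fy=4,interpolation=cv2.INTER_CUBIC)
    for q in proj(c,toW(p,pts)): cv2.circle(im,tuple(int(v) for v in q*4),4,(0,255,0),1)
    u,v,w,h=cr; cv2.imwrite(f"pics/{n}fit.png",im[4*v:4*v+4*h,4*u:4*u+4*w])
```

```text
[ 0.63954967 -0.01352035  0.24912842  0.84667253  0.05987812  0.02904572] [14.274007   48.51076268]
[[-0.9  0.2]
 [-0.3  0. ]
 [-0.4  0.1]
 [-0.4 -1.1]
 [-0.8  0.8]
 [-0.3  0. ]
 [-1.8  0.2]
 [-2.6 -0.2]
 [-0.2  0.1]
 [-2.1 -0.9]
 [-0.8 -0.6]
 [-0.3 -0.4]
 [-0.8 -1. ]
 [-1.4  0.4]
 [-0.6 -0.3]
 [-0.7 -0.9]]
latch local -0.0658470653118686 -0.057059731882044176
latch local -0.06367214663174608 -0.08715845164389421
latch local -0.08343926977018229 -0.08549719687207849
latch local -0.08494330442191057 -0.05561212358745907
tuner_front [[ 0.45321767 -0.03095477  0.041     ]] edge [[ 0.6749382  -0.03094416  0.24655991]]
```

View pics/topfit.png

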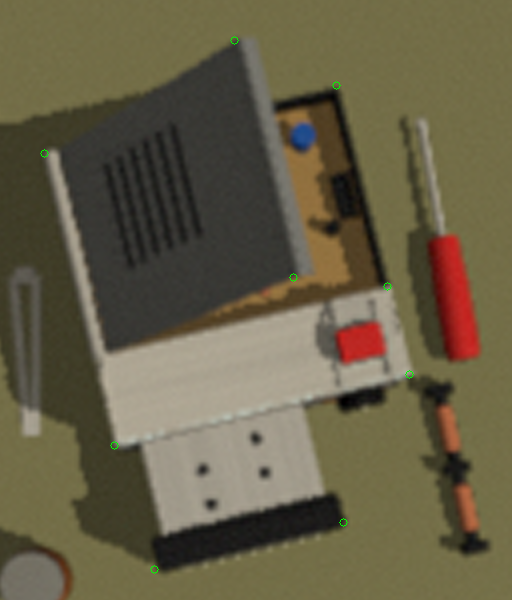

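View pics/scenefit.png

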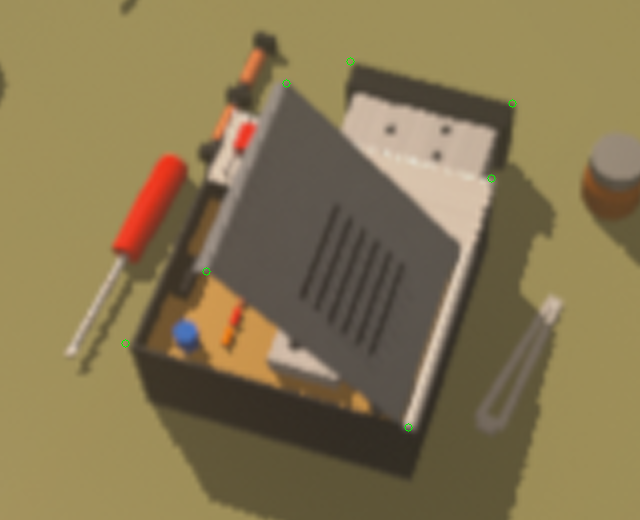

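```bash
cat >> fit.py <<'E'
from scipy.spatial.transform import Rotation as Ro
p=None
try: p=np.load("p.npy")
except Exception: pass
def Rt(yaw): # down, tool z along receiver x
    c,s=np.cos(yaw),np.sin(yaw); z=np.array([c,s,0]);x=np.array([0,0,-1.]);return np.c_[x,np.cross(z,x),z]
def loc(w): c,s=np.cos(p[2]),np.sin(p[2]);d=w[:2]-p[:2];return np.array([c*d[0]+s*d[1],-s*d[0]+c*d[1],w[2]])
def delta(st,W,yaw):
    R=st["tcp_rot"];return ((R.T@(np.asarray(W).ravel()-st["position"]))*1000).round(1),np.degrees(Ro.from_matrix(R.T@Rt(yaw)).as_rotvec()).round(2)
E
python3 - <<'E'
from fit import *
from rig import bot
c=pickle.load(open("wrist0.pkl","rb"));s=bot.read_state()
R=s["tcp_rot"];o=-cv2.Rodrigues(c["rvec"])[0].T@c["tvec"].ravel()
print("cam in tool",R.T@(o-s["position"]))
o=.025
A=toW(p,[-.125-p[4]-.04,o,.15])[0];print(A,delta(s,A,p[2]))
print(delta(s,[.42,.25,.2215],p[2]))
E
```

```text
cam in tool [-0.16292276  0.00159962 -0.08072022]
[ 0.41545007 -0.04473797  0.15      ] (array([  72.6, -540.7,  409.5]), array([-31.97,  -0.04,   0.09]))
(array([   0.6, -258.6,  324.3]), array([-31.97,  -0.04,   0.09]))
```

Emit:
play_rows:
  motion:
    - [[0,-32,40],[-4,0,0],0]
    - [[0,-64,80],[-8,0,0],0]
    - [[0,-96,120],[-12,0,0],0]
    - [[0,-128,160],[-16,0,0],0]
    - [[0,-160,200],[-20,0,0],0]
    - [[0,-192,240],[-24,0,0],0]
    - [[0,-224,280],[-28,0,0],0]
    - [[0,-258,324],[-32,0,0],0]

```text
time_s: 0.95
position: [0.4127, 0.261, 0.2225]
tcp_rot: [[-0.0, -0.25, 0.968], [0.0, 0.968, 0.25], [-1.0, 0.0, -0.0]]
force: [0.1, 1.5, 0.7]
opening: 0.352
```

Run:
```python
from fit import *
from rig import bot
s=bot.read_state();print(s["position"],s["force"])
print(delta(s,toW(p,[-.125-p[4]-.04,.025,.15])[0],p[2]))
```

```text
[0.41271492 0.26103006 0.22253176] [0.10442475 1.46062114 0.66728009]
(array([  72.5, -296.7,  -73.8]), array([ 0.2 , -0.01, -0.  ]))
```

Emit:
play_rows:
  motion:
    - [[8,-40,-10],[0,0,0],0]
    - [[16,-80,-20],[0,0,0],0]
    - [[24,-120,-30],[0,0,0],0]
    - [[32,-160,-40],[0,0,0],0]
    - [[40,-200,-50],[0,0,0],0]
    - [[48,-240,-60],[0,0,0],0]
    - [[60,-280,-70],[0,0,0],0]
    - [[72,-285,-72],[0,0,0],0]

```text
time_s: 1.75
position: [0.4143, -0.0353, 0.1504]
tcp_rot: [[0.003, -0.242, 0.97], [-0.002, 0.97, 0.242], [-1.0, -0.003, 0.002]]
force: [0.2, 0.7, -1.1]
opening: 0.002
```

Emit:
play_rows:
  motion:
    - [[0,0,0],[0,0,0],0]
    - [[0,0,0],[0,0,0],0]

```text
time_s: 1.95
position: [0.4124, -0.0308, 0.1505]
tcp_rot: [[-0.001, -0.247, 0.969], [0.001, 0.969, 0.247], [-1.0, 0.001, -0.001]]
force: [0.6, 0.3, 0.4]
opening: 0.008
```

Run:
```python
from fit import *
from rig import bot
s=bot.read_state();print(s["position"],s["force"],loc(s["position"]),s["opening"])
print(delta(s,toW(p,[-.125-p[4]-.03,.025,.05])[0],p[2]))
for n in ["scene","top","wrist"]:
    c=bot.capture(n); im=c["img"]
    if n=="top": im=im[90:250,160:340]
    if n=="scene": im=im[60:280,140:340]
    cv2.imwrite(f"pics/{n}1.png",cv2.resize(im,None,fx=3 if n!="wrist" else 1.5,fy=3 if n!="wrist" else 1.5,interpolation=cv2.INTER_CUBIC)[:600])
```

```text
[ 0.41241    -0.03080538  0.15046623] [0.57103344 0.26669617 0.35224551] [-0.22438913  0.03925201  0.15046623] 0.007721657527141001
(array([100.4, -14.3,   9.6]), array([ 0.01, -0.05, -0.05]))
```

View pics/top1.png

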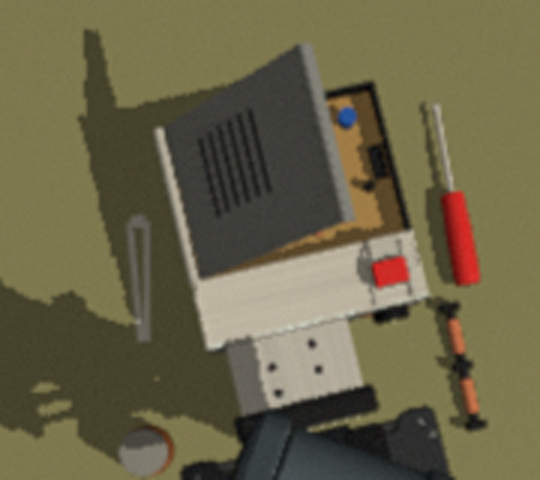

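View pics/wrist1.png

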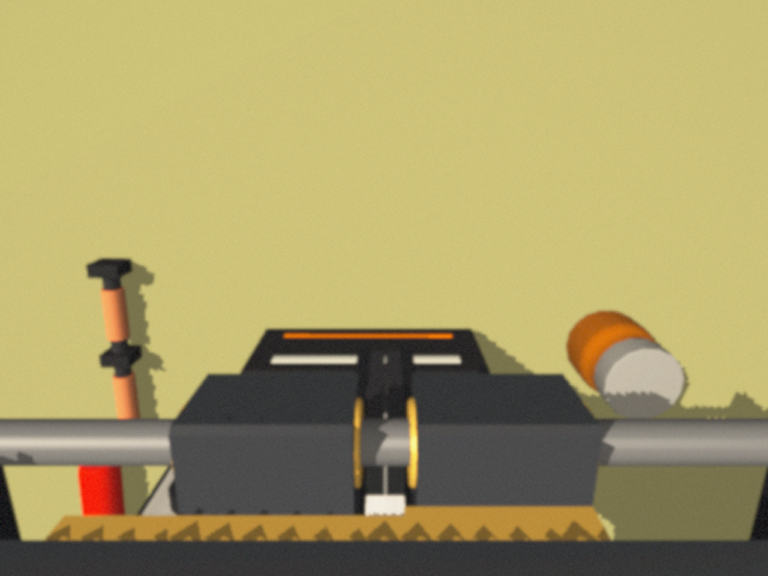

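View pics/scene1.png

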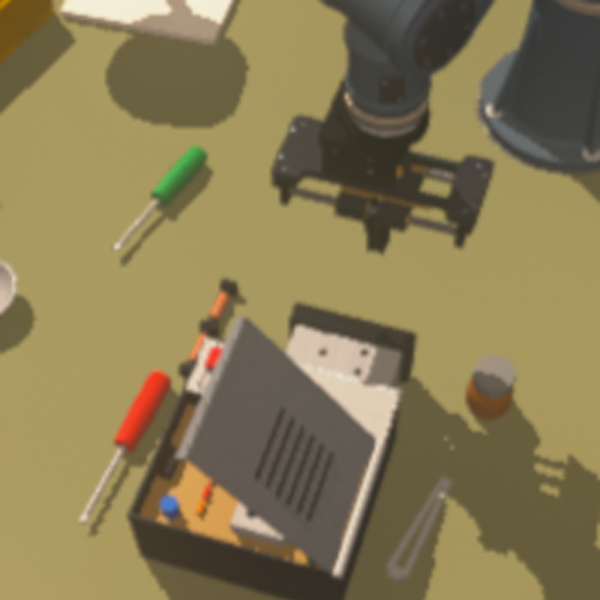

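Fingers are shut in front of the drawer, and the wrist view shows the finger about centred on it (385 against 368 px). I'll descend and start pushing.

Emit:
play_rows:
  motion:
    - [[20,-4,0],[0,0,0],0]
    - [[40,-10,0],[0,0,0],0]
    - [[60,-10,0],[0,0,0],0]
    - [[80,-10,0],[0,0,0],0]
    - [[95,-10,0],[0,0,0],0]
    - [[100,-10,0],[0,0,0],0]
    - [[100,-10,0],[0,0,0],0]
    - [[100,-10,0],[0,0,0],0]

```text
time_s: 2.9
position: [0.4158, -0.0405, 0.0511]
tcp_rot: [[0.001, -0.248, 0.969], [-0.0, 0.969, 0.248], [-1.0, -0.001, 0.001]]
force: [-0.2, 0.2, 0.1]
opening: 0.004
```

Run:
```python
from fit import *
from rig import bot
s=bot.read_state();print(s["position"],s["force"],loc(s["position"]))
c=bot.capture("wrist");cv2.imwrite("pics/wrist2.png",cv2.resize(c["img"],None,fx=1.5,fy=1.5))
```

```text
[ 0.41577396 -0.04054587  0.05114162] [-0.18587863  0.19994054  0.07604563] [-0.22353064  0.02898281  0.05114162]
```

View pics/wrist2.png

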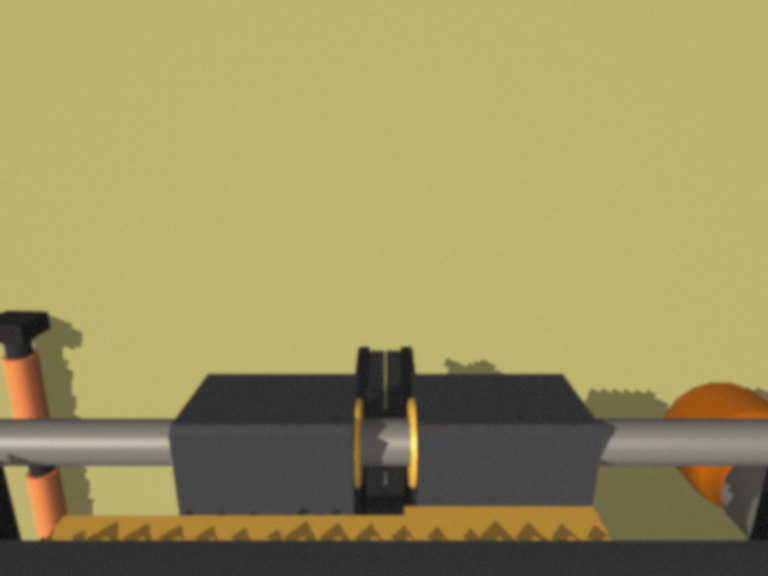

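Emit:
play_rows:
  motion:
    - [[0,0,10],[0,0,0],0]
    - [[0,0,20],[0,0,0],0]
    - [[0,0,25],[0,0,0],0]
    - [[0,0,30],[0,0,0],0]
    - [[0,0,35],[0,0,0],0]
    - [[0,0,40],[0,0,0],0]
    - [[0,0,45],[0,0,0],0]
    - [[0,0,50],[0,0,0],0]

```text
time_s: 3.75
position: [0.4635, -0.0281, 0.0505]
tcp_rot: [[-0.001, -0.247, 0.969], [0.0, 0.969, 0.247], [-1.0, 0.001, -0.001]]
force: [-3.4, -0.2, 2.0]
opening: 0.007
```

Emit:
play_rows:
  motion:
    - [[0,0,4],[0,0,0],0]
    - [[0,0,8],[0,0,0],0]
    - [[0,0,12],[0,0,0],0]
    - [[0,0,16],[0,0,0],0]
    - [[0,0,20],[0,0,0],0]
    - [[0,0,24],[0,0,0],0]
    - [[0,0,27],[0,0,0],0]
    - [[0,0,30],[0,0,0],0]

```text
time_s: 4.55
position: [0.4929, -0.0208, 0.0504]
tcp_rot: [[-0.0, -0.247, 0.969], [0.0, 0.969, 0.247], [-1.0, 0.0, -0.0]]
force: [-3.5, 0.4, 0.5]
opening: 0.007
```

Run:
```python
from fit import *
from rig import bot
s=bot.read_state();print(s["position"],s["force"],loc(s["position"]))
c=bot.capture("top");cv2.imwrite("pics/top3.png",cv2.resize(c["img"][90:240,170:340],None,fx=4,fy=4))
```

```text
[ 0.49286162 -0.02082372  0.05042264] [-3.51651128  0.3598759   0.49384368] [-0.14396016  0.02908942  0.05042264]
```

View pics/top3.png

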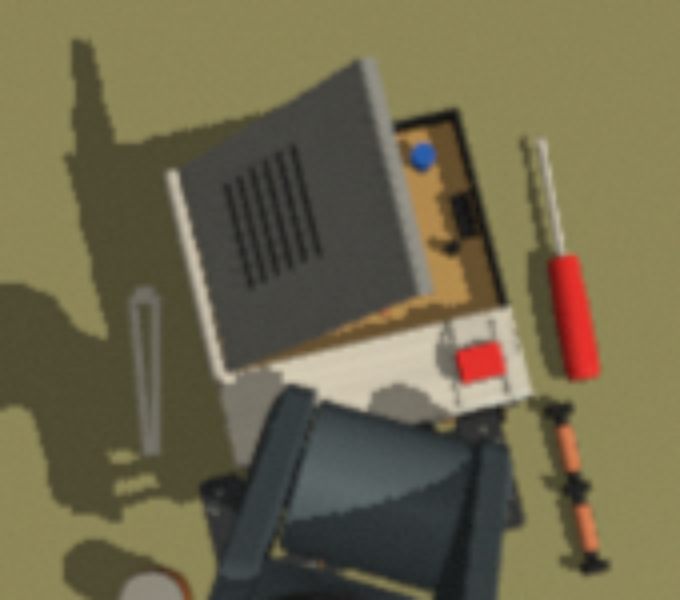

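Sliding with about 3.5 N and about 9 mm to go. I'll continue slowly until the force rises.

Emit:
play_rows:
  motion:
    - [[0,0,2],[0,0,0],0]
    - [[0,0,4],[0,0,0],0]
    - [[0,0,6],[0,0,0],0]
    - [[0,0,7],[0,0,0],0]
    - [[0,0,8],[0,0,0],0]

```text
time_s: 5.1
position: [0.5007, -0.0192, 0.0505]
tcp_rot: [[0.0, -0.247, 0.969], [-0.0, 0.969, 0.247], [-1.0, -0.0, 0.0]]
force: [-2.7, -0.9, 0.1]
opening: 0.001
```

Emit:
play_rows:
  motion:
    - [[0,0,1],[0,0,0],0]
    - [[0,0,2],[0,0,0],0]

```text
time_s: 5.3
position: [0.5011, -0.019, 0.0505]
tcp_rot: [[-0.003, -0.248, 0.969], [-0.001, 0.969, 0.248], [-1.0, 0.0, -0.003]]
force: [-6.9, -5.1, 3.2]
opening: 0.007
```

Emit:
play_rows:
  motion:
    - [[0,0,0.5],[0,0,0],0]
    - [[0,0,1],[0,0,0],0]

```text
time_s: 5.5
position: [0.501, -0.019, 0.0505]
tcp_rot: [[-0.005, -0.248, 0.969], [-0.001, 0.969, 0.248], [-1.0, 0.001, -0.005]]
force: [-8.3, -6.8, 4.4]
opening: 0.006
```

Run:
```python
from fit import *
from rig import bot
s=bot.read_state();print(s["position"],s["force"],loc(s["position"]))
```

```text
[ 0.50100035 -0.01902874  0.05054   ] [-8.31690941 -6.77023583  4.44758243] [-0.13563012  0.0288223   0.05054   ]
```

Motion stopped and the force rose, 1 mm from the predicted home position. I'll back off and check.

Emit:
play_rows:
  motion:
    - [[0,0,-10],[0,0,0],0]
    - [[0,0,-30],[0,0,0],0]
    - [[-30,0,-60],[0,0,0],0]
    - [[-70,0,-80],[0,0,0],0]
    - [[-110,0,-90],[0,0,0],0]
    - [[-150,0,-90],[0,0,0],0]
    - [[-190,0,-90],[0,0,0],0]
    - [[-210,0,-90],[0,0,0],0]

```text
time_s: 6.3
position: [0.419, -0.0414, 0.2646]
tcp_rot: [[0.01, -0.247, 0.969], [-0.003, 0.969, 0.247], [-1.0, -0.006, 0.009]]
force: [0.4, -0.0, -0.9]
opening: 0.005
```

Run:
```python
from fit import *
from rig import bot
s=bot.read_state();print(s["position"],s["force"],loc(s["position"]))
for n,(v,u) in dict(top=(90,170),scene=(140,150)).items():
    c=bot.capture(n);pickle.dump(c,open(n+"4.pkl","wb"));cv2.imwrite(f"pics/{n}4.png",cv2.resize(c["img"][v:v+150,u:u+170],None,fx=4,fy=4,interpolation=cv2.INTER_CUBIC))
```

```text
[ 0.41900738 -0.041411    0.26462319] [ 0.44579792 -0.03125216 -0.86247739] [-0.22061034  0.02734717  0.26462319]
```

View pics/top4.png

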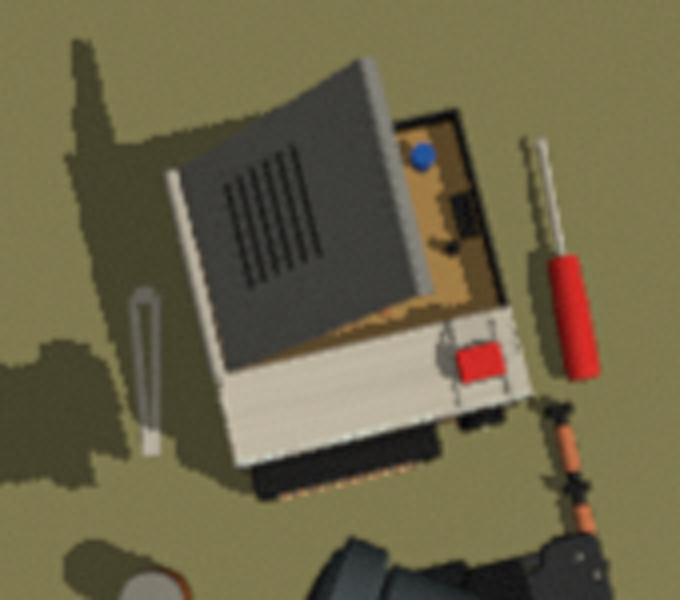

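View pics/scene4.png

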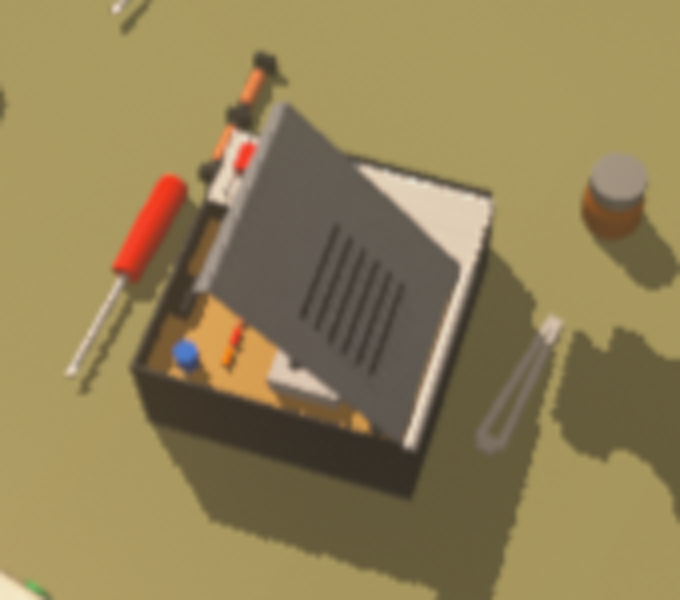

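Run:
```python
from fit import *
T=pickle.load(open("top4.pkl","rb"))
for d in (0,.005): print((proj(T,toW(p,[[-.125-d,.094,.073],[-.125-d,-.036,.073],[-.1-d,-.036,.073],[-.125-d,.029,.009]]))-[170,90])*4)
from rig import bot
s=bot.read_state();th=p[3]
n=np.array([0,np.sin(th),np.cos(th)])
C=np.array(cov(.03,th,.165));print("contact",C)
W=toW(p,C+.04*n+np.array([0,.01,0]))[0];print(W,delta(s,W,p[2]))
W=toW(p,[C[0],0.06,.32])[0];print(W,delta(s,W,p[2]))
```

```text
[[253.91240069 501.65029167]
 [441.63368831 455.8818918 ]
 [432.68627188 419.98525053]
 [345.98045598 482.02311366]]
[[255.64306142 508.9148353 ]
 [443.42745897 463.07842081]
 [434.47290261 427.15313446]
 [347.63594567 488.81921141]]
contact [ 0.03       -0.00706185  0.22558567]
[0.66051136 0.02576205 0.25208484] (array([ 14.6,   5.8, 250. ]), array([0.03, 0.6 , 0.38]))
[0.65382994 0.05202409 0.32      ] (array([-53.5,  32.5, 250.7]), array([0.03, 0.6 , 0.38]))
```

Drawer home confirmed: predicted corner (441,456) against seen (440,455). Next I'll go above the cover.

Emit:
play_rows:
  motion:
    - [[-20,4,20],[0,0,0],0]
    - [[-40,8,55],[0,0,0],0]
    - [[-54,14,95],[0,0,0],0]
    - [[-54,20,135],[0,0,0],0]
    - [[-54,26,175],[0,0,0],0]
    - [[-54,30,215],[0,0,0],0]
    - [[-54,32,245],[0,0,0],0]
    - [[-54,32,250],[0,0,0],0]

```text
time_s: 7.2
position: [0.6535, 0.0534, 0.3119]
tcp_rot: [[0.001, -0.249, 0.969], [0.001, 0.969, 0.249], [-1.0, 0.001, 0.001]]
force: [-0.3, -0.2, 0.2]
opening: 0.003
```

Emit:
play_rows:
  motion:
    - [[0,0,0],[0,0,0],0]
    - [[0,0,0],[0,0,0],0]

```text
time_s: 7.4
position: [0.6493, 0.052, 0.3135]
tcp_rot: [[-0.002, -0.247, 0.969], [0.0, 0.969, 0.247], [-1.0, 0.001, -0.002]]
force: [-0.4, -0.6, -0.8]
opening: 0.006
```

Run:
```python
from fit import *
from rig import bot
s=bot.read_state();print(s["position"],s["force"],loc(s["position"]))
for th in list(np.arange(1.0,-.06,-.05)):
    L=np.array(cov(.03,th,.165))+[0,.012,0];print(round(th,2),L.round(4),*delta(s,toW(p,L)[0],p[2]))
```

```text
[0.64931039 0.05200918 0.31346229] [-0.44177607 -0.63974903 -0.77683458] [0.02561631 0.06109989 0.31346229]
1.0 [0.03   0.0254 0.2405] [ 73.  -35.8   4.5] [ 0.02 -0.13 -0.04]
0.95 [0.03   0.0185 0.236 ] [ 77.5 -42.7   4.6] [ 0.02 -0.13 -0.04]
0.9 [0.03   0.0118 0.2311] [ 82.3 -49.4   4.6] [ 0.02 -0.13 -0.04]
0.85 [0.03   0.0054 0.2259] [ 87.5 -55.8   4.6] [ 0.02 -0.13 -0.04]
0.8 [ 0.03   -0.0008  0.2205] [ 93.  -62.    4.6] [ 0.02 -0.13 -0.04]
0.75 [ 0.03   -0.0067  0.2147] [ 98.7 -67.9   4.6] [ 0.02 -0.13 -0.04]
0.7 [ 0.03   -0.0123  0.2086] [104.8 -73.4   4.6] [ 0.02 -0.13 -0.04]
0.65 [ 0.03   -0.0175  0.2022] [111.2 -78.7   4.6] [ 0.02 -0.13 -0.04]
0.6 [ 0.03   -0.0225  0.1956] [117.7 -83.7   4.6] [ 0.02 -0.13 -0.04]
0.55 [ 0.03   -0.0271  0.1888] [124.6 -88.3   4.6] [ 0.02 -0.13 -0.04]
0.5 [ 0.03   -0.0314  0.1817] [131.6 -92.6   4.7] [ 0.02 -0.13 -0.04]
0.45 [ 0.03   -0.0353  0.1745] [138.9 -96.5   4.7] [ 0.02 -0.13 -0.04]
0.4 [ 0.03   -0.0388  0.167 ] [ 146.4 -100.     4.7] [ 0.02 -0.13 -0.04]
0.35 [ 0.03   -0.042   0.1594] [ 154.  -103.2    4.7] [ 0.02 -0.13 -0.04]
0.3 [ 0.03   -0.0447  0.1516] [ 161.7 -106.     4.7] [ 0.02 -0.13 -0.04]
0.25 [ 0.03   -0.0471  0.1437] [ 169.6 -108.4    4.7] [ 0.02 -0.13 -0.04]
0.2 [ 0.03   -0.0491  0.1357] [ 177.7 -110.3    4.8] [ 0.02 -0.13 -0.04]
0.15 [ 0.03   -0.0507  0.1276] [ 185.7 -111.9    4.8] [ 0.02 -0.13 -0.04]
0.1 [ 0.03   -0.0519  0.1195] [ 193.9 -113.1    4.8] [ 0.02 -0.13 -0.04]
0.05 [ 0.03   -0.0526  0.1112] [ 202.1 -113.9    4.8] [ 0.02 -0.13 -0.04]
-0.0 [ 0.03  -0.053  0.103] [ 210.4 -114.3    4.8] [ 0.02 -0.13 -0.04]
-0.05 [ 0.03   -0.0529  0.0947] [ 218.6 -114.2    4.9] [ 0.02 -0.13 -0.04]
```

Emit:
play_rows:
  motion:
    - [[30,-12,4],[0,0,0],0]
    - [[55,-25,4],[0,0,0],0]
    - [[73,-36,4],[0,0,0],0]
    - [[78,-43,4],[0,0,0],0]
    - [[82,-49,4],[0,0,0],0]
    - [[87,-56,4],[0,0,0],0]
    - [[93,-62,4],[0,0,0],0]
    - [[99,-68,4],[0,0,0],0]

```text
time_s: 8.2
position: [0.672, -0.013, 0.2164]
tcp_rot: [[0.002, -0.247, 0.969], [-0.0, 0.969, 0.247], [-1.0, -0.001, 0.002]]
force: [-0.2, -0.3, 1.7]
opening: 0.008
```

Run:
```python
from fit import *
from rig import bot
s=bot.read_state();print(s["position"],s["force"],loc(s["position"]))
for n,(v,u) in dict(scene=(110,150)).items():
    c=bot.capture(n);cv2.imwrite(f"pics/{n}5.png",cv2.resize(c["img"][v:v+150,u:u+170],None,fx=4,fy=4,interpolation=cv2.INTER_CUBIC))
```

```text
[ 0.67197919 -0.01298535  0.21640876] [-0.15196453 -0.33622139  1.7493546 ] [ 0.03156025 -0.00747732  0.21640876]
```

View pics/scene5.png

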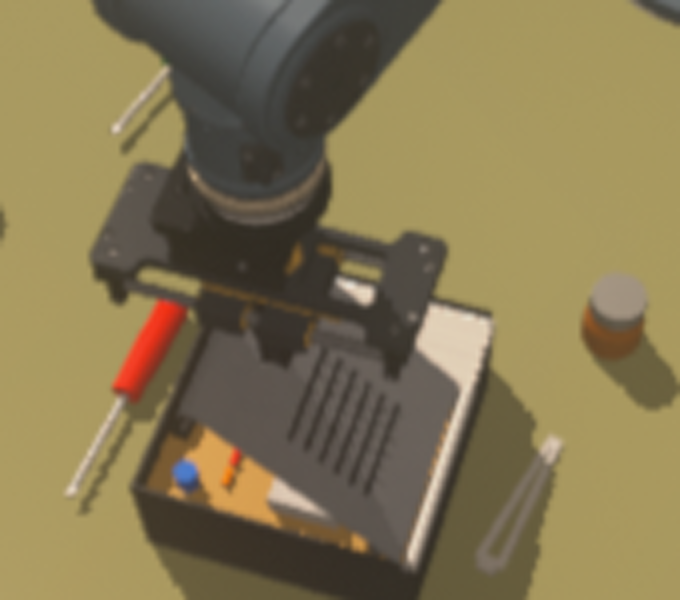

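The fingertip is on the cover near its free edge. I'll continue along the arc.

Emit:
play_rows:
  motion:
    - [[6,-6,0],[0,0,0],0]
    - [[12,-11,0],[0,0,0],0]
    - [[19,-16,0],[0,0,0],0]
    - [[26,-20,0],[0,0,0],0]
    - [[33,-25,0],[0,0,0],0]
    - [[40,-29,0],[0,0,0],0]
    - [[47,-32,0],[0,0,0],0]
    - [[55,-35,0],[0,0,0],0]

```text
time_s: 9.05
position: [0.68, -0.047, 0.16]
tcp_rot: [[0.0, -0.247, 0.969], [-0.0, 0.969, 0.247], [-1.0, -0.0, 0.0]]
force: [0.3, -0.4, 0.7]
opening: 0.005
```

Emit:
play_rows:
  motion:
    - [[8,-3,0],[0,0,0],0]
    - [[16,-5,0],[0,0,0],0]
    - [[24,-7,0],[0,0,0],0]
    - [[32,-9,0],[0,0,0],0]
    - [[40,-10,0],[0,0,0],0]
    - [[46,-11,0],[0,0,0],0]
    - [[50,-11,0],[0,0,0],0]

```text
time_s: 9.75
position: [0.6824, -0.0573, 0.1097]
tcp_rot: [[-0.001, -0.247, 0.969], [0.0, 0.969, 0.247], [-1.0, 0.0, -0.001]]
force: [0.5, -0.1, 0.6]
opening: 0.005
```

Run:
```python
from fit import *
from rig import bot
s=bot.read_state();print(s["position"],s["force"],loc(s["position"]))
for n,(v,u) in dict(scene=(110,150),top=(90,170)).items():
    c=bot.capture(n);cv2.imwrite(f"pics/{n}6.png",cv2.resize(c["img"][v:v+150,u:u+170],None,fx=4,fy=4,interpolation=cv2.INTER_CUBIC))
```

```text
[ 0.6823567  -0.05729514  0.10971273] [ 0.5237983  -0.10716824  0.60568829] [ 0.03069239 -0.05297784  0.10971273]
```

View pics/scene6.png

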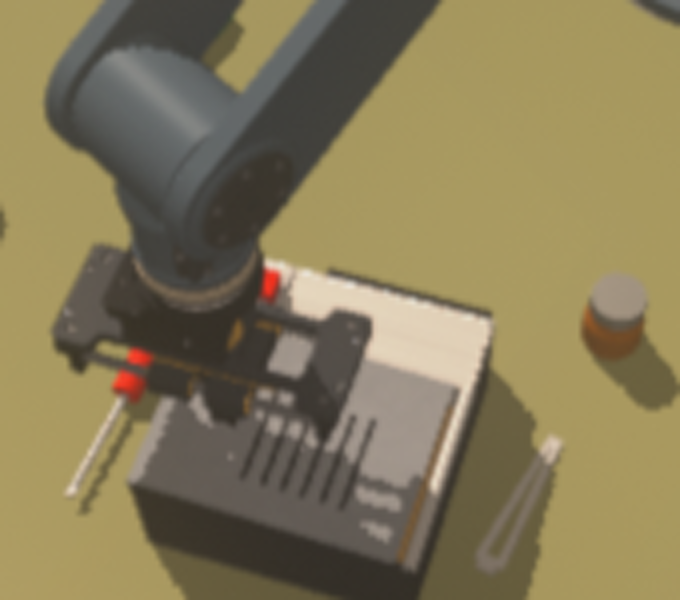

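The cover is nearly shut. I'll press down gently until the force rises.

Emit:
play_rows:
  motion:
    - [[2,0,0],[0,0,0],0]
    - [[4,0,0],[0,0,0],0]
    - [[6,0,0],[0,0,0],0]
    - [[7,0,0],[0,0,0],0]

```text
time_s: 10.25
position: [0.6828, -0.0573, 0.1036]
tcp_rot: [[0.0, -0.247, 0.969], [-0.0, 0.969, 0.247], [-1.0, -0.0, 0.0]]
force: [0.0, -0.1, 0.1]
opening: 0.003
```

Emit:
play_rows:
  motion:
    - [[1,0,0],[0,0,0],0]
    - [[1.5,0,0],[0,0,0],0]
    - [[1.5,0,0],[0,0,0],0]

```text
time_s: 10.55
position: [0.6828, -0.0573, 0.1034]
tcp_rot: [[0.001, -0.247, 0.969], [-0.0, 0.969, 0.247], [-1.0, -0.0, 0.0]]
force: [-1.8, 1.1, 5.2]
opening: 0.004
```

Emit:
play_rows:
  motion:
    - [[0.5,0,0],[0,0,0],0]
    - [[1,0,0],[0,0,0],0]
    - [[1,0,0],[0,0,0],0]

```text
time_s: 10.85
position: [0.6828, -0.0573, 0.1034]
tcp_rot: [[0.001, -0.247, 0.969], [-0.0, 0.969, 0.247], [-1.0, -0.001, 0.001]]
force: [-2.9, 0.1, 8.9]
opening: 0.002
```

Emit:
play_rows:
  motion:
    - [[-20,0,0],[0,0,0],0]
    - [[-50,0,0],[0,0,0],0]
    - [[-90,0,-10],[0,0,0],0]
    - [[-110,0,-50],[0,0,0],0]
    - [[-120,0,-95],[0,0,0],0]
    - [[-120,0,-140],[0,0,0],0]
    - [[-120,0,-185],[0,0,0],0]
    - [[-120,0,-225],[0,0,0],0]

```text
time_s: 11.65
position: [0.4624, -0.1128, 0.2213]
tcp_rot: [[-0.0, -0.247, 0.969], [-0.0, 0.969, 0.247], [-1.0, -0.0, -0.0]]
force: [0.4, -0.5, -0.5]
opening: 0.004
```

Emit:
play_rows:
  motion:
    - [[0,0,-20],[0,0,0],0]
    - [[0,0,-20],[0,0,0],0]

```text
time_s: 11.85
position: [0.4423, -0.1175, 0.2211]
tcp_rot: [[-0.002, -0.245, 0.97], [0.001, 0.97, 0.245], [-1.0, 0.002, -0.002]]
force: [0.3, 0.5, 0.7]
opening: 0.004
```

Run:
```python
from fit import *
from rig import bot
s=bot.read_state();print(s["position"],s["force"],loc(s["position"]))
for n,(v,u) in dict(scene=(110,150),top=(90,180)).items():
    c=bot.capture(n);pickle.dump(c,open(n+"7.pkl","wb"));cv2.imwrite(f"pics/{n}7.png",cv2.resize(c["img"][v:v+150,u:u+170],None,fx=4,fy=4,interpolation=cv2.INTER_CUBIC))
```

```text
[ 0.44233335 -0.11745047  0.2211095 ] [0.33003374 0.51670962 0.65036153] [-0.21675274 -0.05209602  0.2211095 ]
```

View pics/scene7.png

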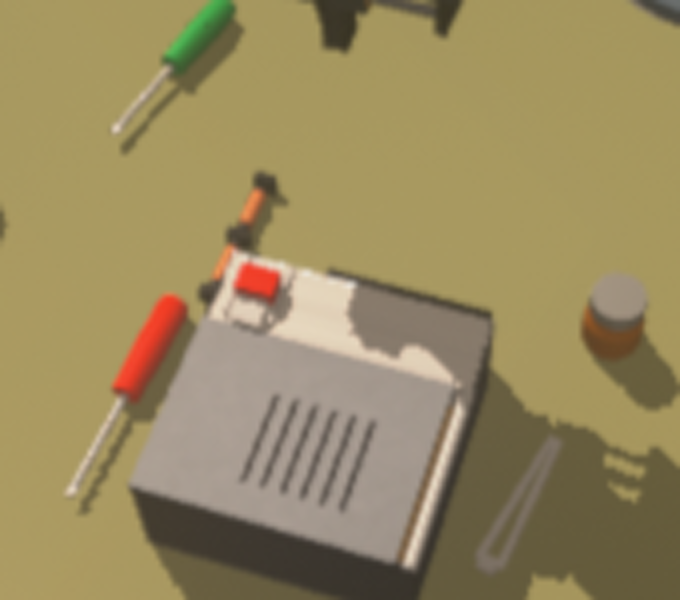

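View pics/top7.png

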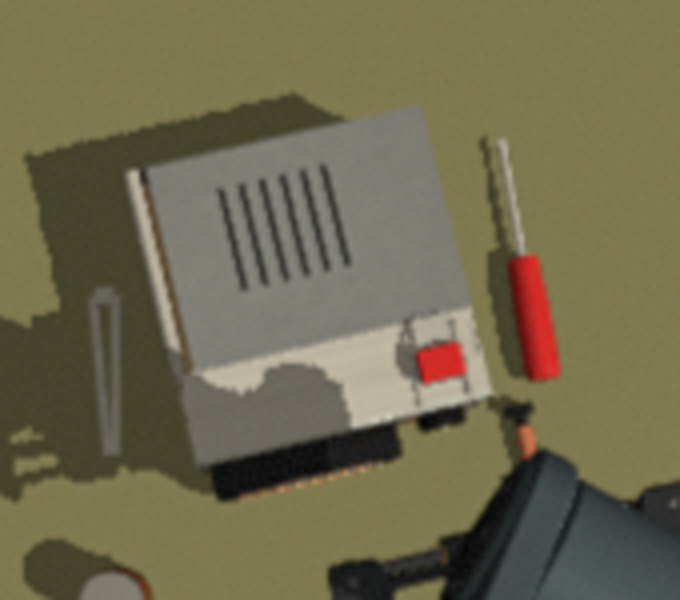

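Run:
```python
from fit import *
from rig import bot
T=pickle.load(open("top7.pkl","rb"))
for th in (0,.03): print("cover",((proj(T,toW(p,[cov(-.04,th),cov(.1,th)]))-[180,90])*4).round(0).tolist())
R=cv2.Rodrigues(T["rvec"])[0];o=-R.T@T["tvec"].ravel()
for q in [(416,350),(460,340),(466,375),(422,386)]:
    d=R.T@np.linalg.inv(T["mtx"])@[q[0]/4+180,q[1]/4+90,1];print("latch",loc(o+d*(.118-o[2])/d[2]))
s=bot.read_state()
print(delta(s,toW(p,[-.115,-.072,.18])[0],p[2]),delta(s,toW(p,[-.115,-.072,.107])[0],p[2]))
```

```text
cover [[458.0, 308.0], [407.0, 107.0]]
cover [[459.0, 307.0], [407.0, 104.0]]
latch [-0.06189341 -0.05738165  0.118     ]
latch [-0.0622503  -0.08684667  0.118     ]
latch [-0.08533592 -0.08501499  0.118     ]
latch [-0.08557439 -0.05545348  0.118     ]
(array([ 41.7, -18.3,  98.3]), array([-0.02,  0.1 ,  0.06])) (array([114.7, -18.2,  98.2]), array([-0.02,  0.1 ,  0.06]))
```

Cover lies flat and the latch is still free, with its back at local x -0.0855 and y -0.071. I'll move behind the latch.

Emit:
play_rows:
  motion:
    - [[10,-6,30],[0,0,0],0]
    - [[25,-12,60],[0,0,0],0]
    - [[40,-18,85],[0,0,0],0]
    - [[60,-18,95],[0,0,0],0]
    - [[80,-18,97],[0,0,0],0]
    - [[100,-18,97],[0,0,0],0]
    - [[113,-18,97],[0,0,0],0]
    - [[113,-18,97],[0,0,0],0]

```text
time_s: 12.75
position: [0.5434, -0.1105, 0.106]
tcp_rot: [[-0.003, -0.248, 0.969], [0.002, 0.969, 0.248], [-1.0, 0.002, -0.003]]
force: [0.7, -0.5, 0.5]
opening: 0.005
```

Emit:
play_rows:
  motion:
    - [[0,0,0],[0,0,0],0]
    - [[0,0,0],[0,0,0],0]

```text
time_s: 12.95
position: [0.5447, -0.1115, 0.109]
tcp_rot: [[0.002, -0.247, 0.969], [-0.001, 0.969, 0.247], [-1.0, -0.001, 0.002]]
force: [-1.2, -0.3, 0.9]
opening: 0.003
```

Run:
```python
from fit import *
from rig import bot
s=bot.read_state();print(s["position"],s["force"],loc(s["position"]))
for n,(v,u) in dict(scene=(110,150)).items():
    c=bot.capture(n);cv2.imwrite(f"pics/{n}8.png",cv2.resize(c["img"][v:v+150,u:u+170],None,fx=4,fy=4,interpolation=cv2.INTER_CUBIC))
```

```text
[ 0.54468224 -0.11152663  0.10895336] [-1.15867014 -0.25994057  0.94604579] [-0.11610302 -0.07159014  0.10895336]
```

View pics/scene8.png

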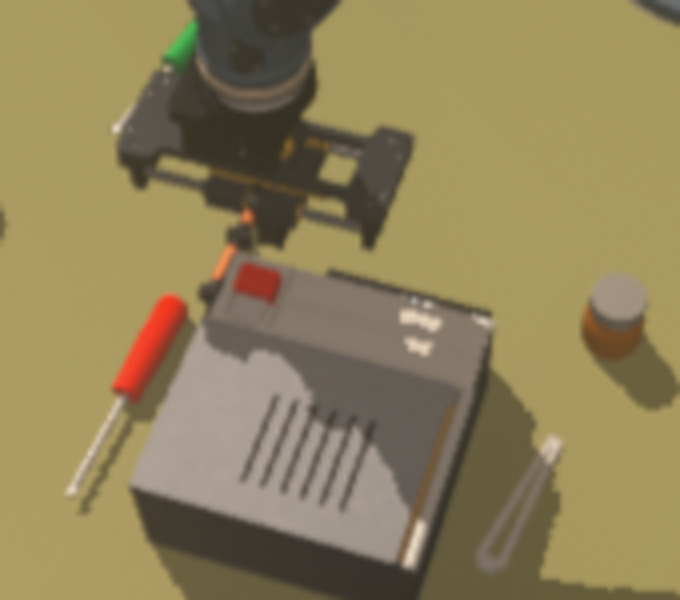

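Emit:
play_rows:
  motion:
    - [[2,0,6],[0,0,0],0]
    - [[2,0,12],[0,0,0],0]
    - [[2,0,18],[0,0,0],0]
    - [[2,0,22],[0,0,0],0]
    - [[2,0,26],[0,0,0],0]
    - [[2,0,30],[0,0,0],0]
    - [[2,0,34],[0,0,0],0]
    - [[2,0,38],[0,0,0],0]

```text
time_s: 13.8
position: [0.5805, -0.1018, 0.106]
tcp_rot: [[-0.001, -0.247, 0.969], [0.0, 0.969, 0.247], [-1.0, 0.0, -0.001]]
force: [-1.8, -0.9, 1.3]
opening: 0.007
```

Emit:
play_rows:
  motion:
    - [[0,0,1],[0,0,0],0]
    - [[0,0,2],[0,0,0],0]
    - [[0,0,3],[0,0,0],0]
    - [[0,0,4],[0,0,0],0]

```text
time_s: 14.2
position: [0.582, -0.1013, 0.106]
tcp_rot: [[-0.005, -0.248, 0.969], [-0.001, 0.969, 0.248], [-1.0, 0.001, -0.005]]
force: [-7.7, -4.2, 4.7]
opening: 0.005
```

Emit:
play_rows:
  motion:
    - [[0,0,0.5],[0,0,0],0]
    - [[0,0,1],[0,0,0],0]

```text
time_s: 14.4
position: [0.582, -0.1013, 0.106]
tcp_rot: [[-0.007, -0.248, 0.969], [-0.001, 0.969, 0.248], [-1.0, 0.001, -0.007]]
force: [-8.7, -5.0, 6.4]
opening: 0.006
```

Run:
```python
from fit import *
from rig import bot
s=bot.read_state();print(s["position"],s["force"],loc(s["position"]))
```

```text
[ 0.58202983 -0.10132513  0.10596322] [-8.74745993 -5.00499701  6.39217637] [-0.07739316 -0.07091199  0.10596322]
```

It stopped about 3-4 mm short of prediction, so I'll back off and look.

Emit:
play_rows:
  motion:
    - [[0,0,-10],[0,0,0],0]
    - [[-5,0,-30],[0,0,0],0]
    - [[-40,0,-60],[0,0,0],0]
    - [[-80,0,-100],[0,0,0],0]
    - [[-100,0,-125],[0,0,0],0]
    - [[-100,0,-135],[0,0,0],0]
    - [[-100,0,-135],[0,0,0],0]

```text
time_s: 15.1
position: [0.454, -0.1341, 0.2064]
tcp_rot: [[0.002, -0.245, 0.969], [-0.0, 0.969, 0.245], [-1.0, -0.001, 0.002]]
force: [1.0, 0.4, -0.8]
opening: 0.005
```

Run:
```python
from fit import *
from rig import bot
s=bot.read_state();print(s["position"],s["force"],loc(s["position"]))
for n,(v,u) in dict(scene=(160,175),top=(130,230)).items():
    c=bot.capture(n);pickle.dump(c,open(n+"9.pkl","wb"));cv2.imwrite(f"pics/{n}9.png",cv2.resize(c["img"][v:v+75,u:u+85],None,fx=8,fy=8,interpolation=cv2.INTER_CUBIC))
T=pickle.load(open("top9.pkl","rb"));S=pickle.load(open("scene9.pkl","rb"))
for d in (0,.022):
  for n,c,o in (("top",T,[230,130]),("scene",S,[175,160])):
    print(d,n,((proj(c,toW(p,[[-.0855+d,-.056,.118],[-.0855+d,-.086,.118],[-.0635+d,-.086,.118],[-.0635+d,-.056,.118]]))-o)*8).round(0).tolist())
```

```text
[ 0.45399873 -0.13406516  0.20643651] [ 1.04108229  0.3716987  -0.84702524] [-0.20954401 -0.07107399  0.20643651]
0 top [[446.0, 451.0], [535.0, 430.0], [518.0, 364.0], [429.0, 386.0]]
0 scene [[357.0, 131.0], [279.0, 110.0], [257.0, 159.0], [336.0, 181.0]]
0.022 top [[429.0, 386.0], [518.0, 364.0], [502.0, 299.0], [413.0, 320.0]]
0.022 scene [[336.0, 181.0], [257.0, 159.0], [235.0, 209.0], [315.0, 231.0]]
```

View pics/scene9.png

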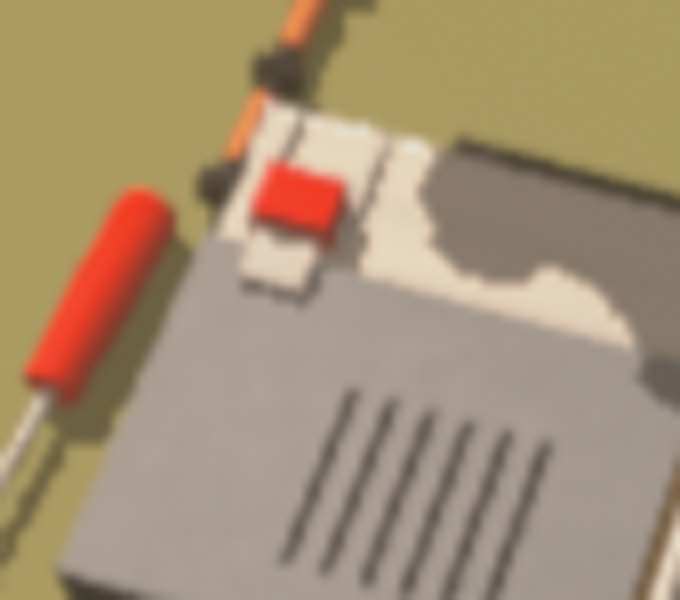

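View pics/top9.png

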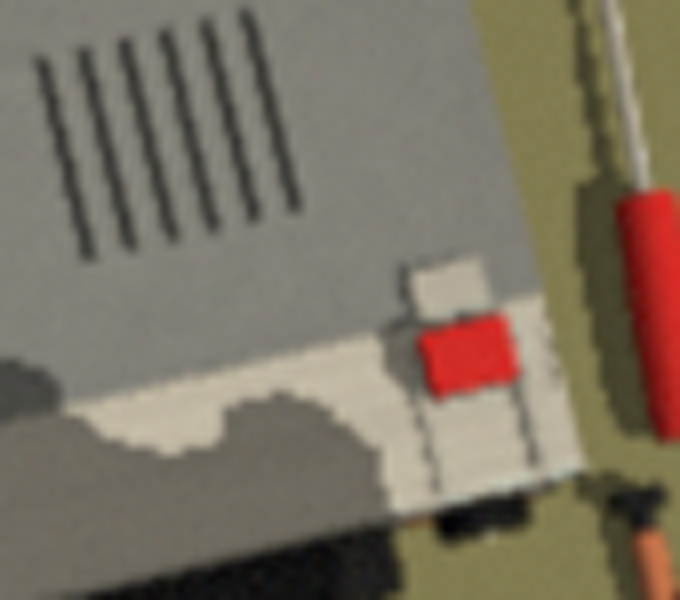

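The latch moved about 17 mm and its tongue now lies over the cover. I need to know whether it started part-way or something blocks it, so I'll measure both states precisely.

Run:
```python
from fit import *
def loctop(c,uv,z):
    R=cv2.Rodrigues(c["rvec"])[0];o=-R.T@c["tvec"].ravel();d=R.T@np.linalg.inv(c["mtx"])@[*uv,1];return loc(o+d*(z-o[2])/d[2])
box={"top":(170,200,270,310)}
for f in ("top0","top4","top7","top9"):
    c=pickle.load(open(f+".pkl","rb"));im=c["img"].astype(float)
    v0,v1,u0,u1=155,192,275,300
    sub=im[v0:v1,u0:u1];w=np.clip(sub[...,2]-np.maximum(sub[...,0],sub[...,1])-60,0,None)
    vv,uu=np.mgrid[v0:v1,u0:u1]
    print(f,w.sum()/100,loctop(c,((w*uu).sum()/w.sum(),(w*vv).sum()/w.sum()),.118).round(4))
a=pickle.load(open("top7.pkl","rb"))["img"];b=pickle.load(open("top9.pkl","rb"))["img"]
cv2.imwrite("pics/cmp.png",np.hstack([cv2.resize(i[155:195,268:308],None,fx=10,fy=10,interpolation=cv2.INTER_CUBIC) for i in (a,b)]))
```

```text
top0 70.85 [-0.072  -0.0703  0.118 ]
top4 82.66 [-0.072  -0.0703  0.118 ]
top7 83.42 [-0.072  -0.0703  0.118 ]
top9 85.3 [-0.0555 -0.0703  0.118 ]
```

View pics/cmp.png

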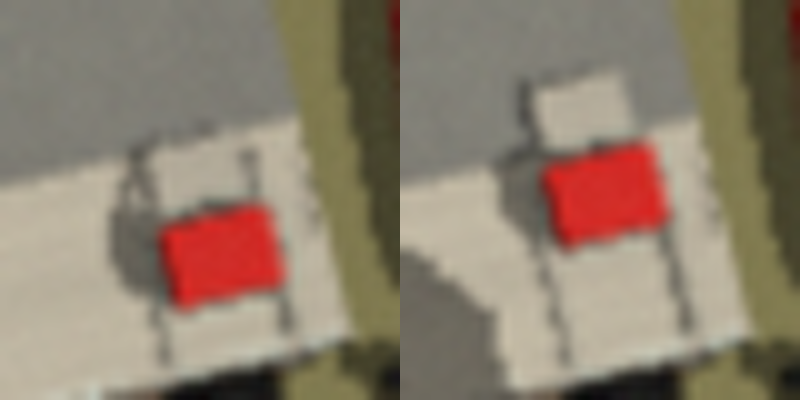

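The latch travelled 16.5 mm, and its block front is now at the rails' end. I'll push again a bit harder to tell a hard stop from a snag.

Emit:
play_rows:
  motion:
    - [[30,0,30],[0,0,0],0]
    - [[65,0,65],[0,0,0],0]
    - [[88,0,90],[0,0,0],0]
    - [[100,0,105],[0,0,0],0]
    - [[100,0,118],[0,0,0],0]
    - [[100,0,125],[0,0,0],0]
    - [[100,0,129],[0,0,0],0]
    - [[100,0,131],[0,0,0],0]

```text
time_s: 16.0
position: [0.5818, -0.1013, 0.1056]
tcp_rot: [[-0.0, -0.248, 0.969], [0.0, 0.969, 0.248], [-1.0, 0.0, -0.0]]
force: [-0.4, 0.1, 0.1]
opening: 0.002
```

Emit:
play_rows:
  motion:
    - [[0,0,1],[0,0,0],0]
    - [[0,0,2],[0,0,0],0]
    - [[0,0,3],[0,0,0],0]
    - [[0,0,3],[0,0,0],0]

```text
time_s: 16.4
position: [0.5819, -0.1012, 0.1059]
tcp_rot: [[-0.005, -0.247, 0.969], [-0.0, 0.969, 0.247], [-1.0, 0.001, -0.005]]
force: [-5.3, -1.8, 1.5]
opening: 0.002
```

Emit:
play_rows:
  motion:
    - [[0,0,1],[0,0,0],0]
    - [[0,0,2],[0,0,0],0]
    - [[0,0,2],[0,0,0],0]

```text
time_s: 16.7
position: [0.582, -0.1011, 0.1059]
tcp_rot: [[-0.009, -0.248, 0.969], [-0.001, 0.969, 0.248], [-1.0, 0.002, -0.009]]
force: [-9.2, -4.2, 3.7]
opening: 0.006
```

Run:
```python
from fit import *
from rig import bot
s=bot.read_state();print(s["position"],s["force"],s["moment"],loc(s["position"]))
for n,(v,u) in dict(scene=(110,150)).items():
    c=bot.capture(n);cv2.imwrite(f"pics/{n}10.png",cv2.resize(c["img"][v:v+150,u:u+170],None,fx=4,fy=4,interpolation=cv2.INTER_CUBIC))
```

```text
[ 0.58197643 -0.10113279  0.10592803] [-9.23008529 -4.21349451  3.69678084] [-0.74120715  1.53675224 -0.03808107] [-0.07739749 -0.07071242  0.10592803]
```

View pics/scene10.png

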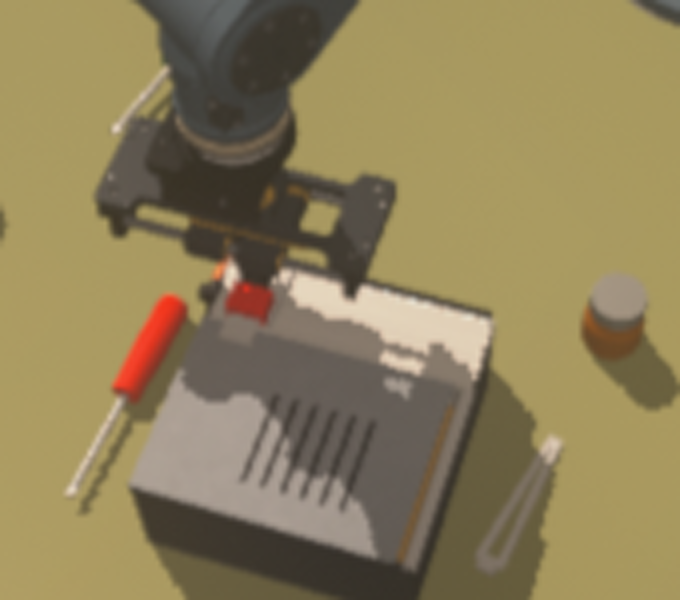

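Emit:
play_rows:
  motion:
    - [[0,0,1],[0,0,0],0]
    - [[0,0,2],[0,0,0],0]
    - [[0,0,3],[0,0,0],0]
    - [[0,0,4],[0,0,0],0]
    - [[0,0,4],[0,0,0],0]

```text
time_s: 17.25
position: [0.5821, -0.1011, 0.1059]
tcp_rot: [[-0.017, -0.249, 0.968], [-0.002, 0.968, 0.249], [-1.0, 0.003, -0.017]]
force: [-17.5, -8.2, 9.1]
opening: 0.006
```

Run:
```python
from fit import *
from rig import bot
s=bot.read_state();print(s["force"],loc(s["position"]))
```

```text
[-17.49325796  -8.22276125   9.05979522] [-0.07729235 -0.0706746   0.10593911]
```

Emit:
play_rows:
  motion:
    - [[0,0,-15],[0,0,0],0]
    - [[-5,0,-35],[0,0,0],0]
    - [[-40,0,-65],[0,0,0],0]
    - [[-80,0,-105],[0,0,0],0]
    - [[-110,0,-140],[0,0,0],0]
    - [[-130,0,-160],[0,0,0],0]
    - [[-130,20,-160],[0,0,0],0]
    - [[-130,20,-160],[0,0,0],0]

```text
time_s: 18.05
position: [0.4293, -0.1185, 0.2373]
tcp_rot: [[0.002, -0.247, 0.969], [-0.0, 0.969, 0.247], [-1.0, -0.001, 0.002]]
force: [-0.4, -0.3, -0.6]
opening: 0.004
```

Emit:
play_rows:
  motion:
    - [[0,0,0],[0,0,0],0]
    - [[0,0,0],[0,0,0],0]
    - [[0,0,0],[0,0,0],0]

```text
time_s: 18.35
position: [0.4308, -0.1199, 0.2356]
tcp_rot: [[-0.0, -0.247, 0.969], [0.0, 0.969, 0.247], [-1.0, 0.0, -0.0]]
force: [0.9, 0.4, 0.3]
opening: 0.006
```

Run:
```python
from fit import *
from rig import bot
s=bot.read_state();print(s["force"],loc(s["position"]))
for n,(v,u) in dict(scene=(110,150),top=(100,190)).items():
    c=bot.capture(n);pickle.dump(c,open(n+"11.pkl","wb"));cv2.imwrite(f"pics/{n}11.png",cv2.resize(c["img"][v:v+130,u:u+150],None,fx=5,fy=5,interpolation=cv2.INTER_CUBIC)[:600])
im=c["img"].astype(float);v0,v1,u0,u1=155,192,275,300
sub=im[v0:v1,u0:u1];w=np.clip(sub[...,2]-np.maximum(sub[...,0],sub[...,1])-60,0,None);vv,uu=np.mgrid[v0:v1,u0:u1]
R=cv2.Rodrigues(c["rvec"])[0];o=-R.T@c["tvec"].ravel();d=R.T@np.linalg.inv(c["mtx"])@[(w*uu).sum()/w.sum(),(w*vv).sum()/w.sum(),1];print(loc(o+d*(.118-o[2])/d[2]))
```

```text
[0.93206924 0.3714425  0.34994158] [-0.22857449 -0.05165129  0.235568  ]
[-0.05547623 -0.0703335   0.118     ]
```

View pics/scene11.png

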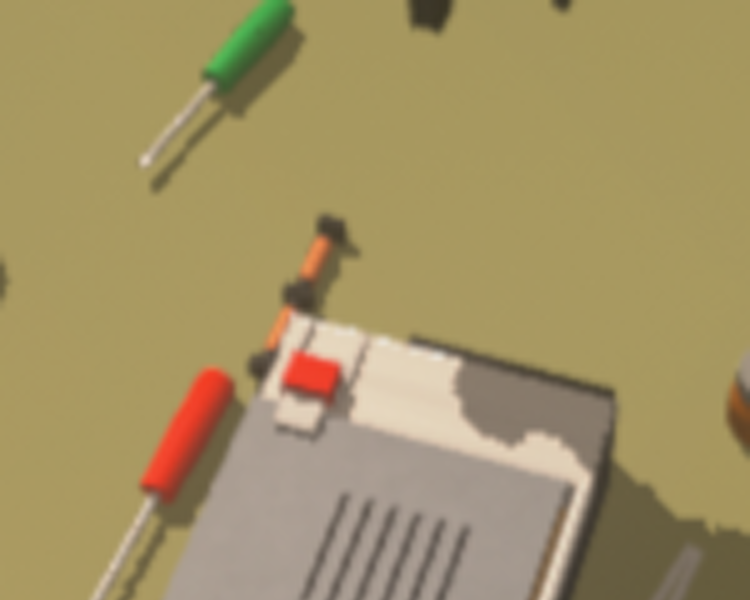

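View pics/top11.png

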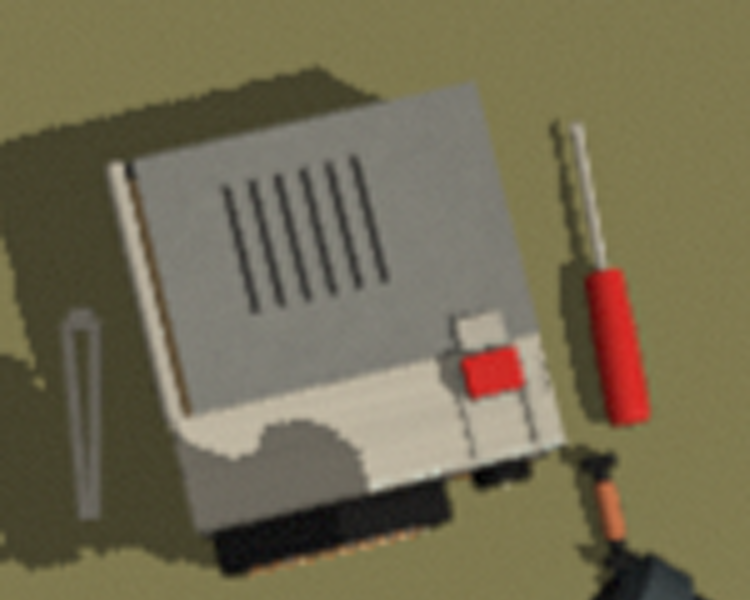

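```bash
python3 -c "
from rig import bot
print(bot.hand_in())"
```

```text
the job is handed in; nothing more can be done
None
```

The receiver is closed up in the order asked, and I handed the job in at about 18.5 s with the arm clear of everything. My only doubt is the latch travel, covered below.

- **Tuner drawer:** I pushed it until it stopped hard. The top image matched the fully home position to under 1 pixel at the clearest corner (441,456 predicted, 440,455 seen).
- **Cover:** I swung it down with one fingertip and pressed with about 9 N. It stopped at 103.4 mm, where the top of a shut cover should be at 103 mm, and it lies flat in the last images. Its free edge sits about 8 mm further to the receiver's right than I had modelled. I put that down to the hinge line lying inboard of the wall.
- **Latch:** I pushed it to a hard stop, and its tongue now lies over the cover's edge. I measured 16.5 mm of travel rather than 22 mm. A second, harder push of up to about 19 N moved it no further, with the same stop position to 0.1 mm. I therefore believe it started about 5 mm along, but no image proves that.

In the last images, the tools and parts still in view (screwdriver, nut driver, tweezers, ferrite rod) look unmoved. I did not re-check the jar, loose knob and dish at the end. The highest total wrist force I read was about 21 N, well under the 120 N limit.

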